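# Slide a flat panel off a block and lay it on the sloping stand

## Task

Take the heat sink off the flat aluminium panel and stand it upright in the grey tray. Then, without lifting the panel, slide it towards you over the front edge of the wooden block until about a third of its length overhangs, grip it by the overhanging end and lay it lengthwise and centred on the sloping stand, low end at the ledge and flat on the slope before you let go. Do not drop the panel on the bench and do not disturb the reel, the capacitor, the jar or the meter.

Things in the scene. Friction and masses are not known exactly. Their poses are not given: they have to be found in the camera images.
- riser: fixed wooden block on the bench, 220 (x) by 250 (y) by 70 mm high; origin at the centre of its underside, z up. Its front edge, on the robot's side, is the line x = -110 mm in its frame; that face drops straight to the bench. It is placed and turned (up to about 0.2 rad) differently each time.
- panel_mid (a point): centre of the loose bare aluminium panel, a plain flat sheet 160 (x) by 50 (y) by 2 mm thick, 45 g, with four small marks at its corners; it lies flat on top of the block behind its front edge (top face 72 mm above the bench), turned up to 0.3 rad to the block. x runs along its length, away from the front edge; z up. It slides on the block with ordinary friction; fingertips pressed on it with some 10 to 20 N drag it along; a lighter press may slip.
- panel_end (a point): middle of the panel's front end, the end nearer the block's front edge, at half thickness, 80 mm from the panel's centre along its -x; same axes as the panel.
- heatsink_mid (a point): centre (16 mm above its underside) of the loose dark finned heat sink that stands on the panel: 40 (x, along the fins) by 28 (y) by 32 mm high, 70 g; z up, fins upward. Flat fin faces at y = +-14 mm.
- tray: fixed open grey tray, outside 160 (x) by 140 (y) by 28 mm high, walls 4 mm, floor 4 mm thick; origin at the centre of its underside. It and the sloping stand change sides from start to start.
- slope: sloping top of the fixed stand: a bare rib 34 mm wide (y; fingers pass on both sides under the panel), 6 mm thick, rising away from the robot at 30 degrees. Origin on its upper surface where the seated panel's middle comes, 108 mm above the bench; x up the slope, z square to it. A 10 mm high ledge as wide as the rib crosses the low end, inner face at x = -80.5 mm; upper end at x = +84.5 mm.
- easel: the stand's black base board, 150 (x) by 90 (y) by 12 mm high, centred 10 mm along its x; origin on the bench, below the middle of the slope; x is the level direction in which the slope rises, away from the robot. Two posts 26 mm wide carry the rib.
- reel: loose small solder reel standing on the block, 36 mm across, 36 mm high; origin at the centre of its underside; leave it alone.
- capacitor: loose black capacitor can standing on the block, 26 mm across, 38 mm high; origin at the centre of its underside; leave it alone.
- jar: loose closed jar on the bench in front of the block, 44 mm across, 50 mm high; origin at the centre of its underside; leave it alone.
- meter: loose grey pocket meter lying on the bench in front of the block, 50 (x) by 90 (y) by 26 mm high plus a 6 mm knob; origin at the centre of its underside; leave it alone.
Things that resemble listed ones, but are neither listed nor needed, are in the scene too. What is shaped like the part that bears heatsink_mid but orange is not meant. Of the things shaped like the part that bears panel_mid, the aluminium one is meant.

How it is judged:
On the way, in this order (a step that is already met when the one before it is completed fails the run):
1. the heat sink stands upright on the floor of the tray, let go (x of heatsink_mid in the frame of tray between -0.068 and 0.068 m and y of heatsink_mid in the frame of tray between -0.058 and 0.058 m and z of heatsink_mid in the frame of tray between 0.012 and 0.026 m and angle between heatsink_mid's own z axis and vertical below 0.15 rad and contact force between the fingers and heatsink below 0.1 N), for 0.2 s.
2. the panel still lies flat on the block with 35 to 75 mm of it beyond the front edge (x of panel_end in the frame of riser between -0.185 and -0.145 m and z of panel_mid in the frame of riser between 0.067 and 0.075 m and angle between panel_mid's own z axis and vertical below 0.06 rad), for 0.2 s.
3. the panel, still held in the fingers, lies along and flat on the sloping rib (x of panel_mid in the frame of slope between -0.025 and 0.025 m and y of panel_mid in the frame of slope between -0.015 and 0.015 m and z of panel_mid in the frame of slope between -0.004 and 0.012 m and angle between the z axis of panel_mid and the z axis of slope, either way round below 0.14 rad and angle between the x axis of panel_mid and the x axis of slope, either way round below 0.15 rad and contact force between the fingers and panel above 0.5 N), for 0.1 s.
At the end, for the whole second after the job is handed in: the panel rests flat on the sloping rib (within 0.08 rad), lengthwise (within 0.15 rad), its middle within 15 mm of the seat along the slope and 14 mm across it; the heat sink stands upright on the tray's floor; both at rest and let go (x of panel_mid in the frame of slope between -0.015 and 0.015 m and y of panel_mid in the frame of slope between -0.014 and 0.014 m and z of panel_mid in the frame of slope between -0.004 and 0.006 m and angle between the z axis of panel_mid and the z axis of slope, either way round below 0.08 rad and angle between the x axis of panel_mid and the x axis of slope, either way round below 0.15 rad and x of heatsink_mid in the frame of tray between -0.068 and 0.068 m and y of heatsink_mid in the frame of tray between -0.058 and 0.058 m and z of heatsink_mid in the frame of tray between 0.012 and 0.026 m and angle between heatsink_mid's own z axis and vertical below 0.15 rad); the robot touches nothing.
It fails at once if the panel is lifted more than 8 mm off the block before it overhangs (x of panel_mid in the frame of riser between -0.05 and 0.1 m and y of panel_mid in the frame of riser between -0.1 and 0.1 m and z of panel_mid in the frame of riser between 0.079 and 0.11 m).
It fails at once if the panel falls onto the bench (height (world z) of panel_mid below 0.045 m).
It fails at once if the reel, capacitor, jar or meter is moved more than 15 mm or tipped (distance of any of reel, capacitor, jar, meter from where it was at the start of the episode above 0.015 m or angle between any of reel, capacitor, jar, meter's own z axis and vertical above 0.3 rad).
It also fails if it takes over 72 s, if anything falls off the work surface, if the arm or the gripper's body presses on something with over 40 N, if the wrist force passes 120 N, or if a joint passes its speed limit or range.

## Robot

A 7-joint arm with a two-finger parallel gripper is mounted at the origin on the work surface. World frame = base frame: x ahead of the robot, y to its left, z up, the work surface at z = 0. Lengths are in m, angles in rad, forces in N, time in s.
With the tool pointing down it reaches from about 0.4 to 0.85 m from the base axis. Payload 10.4 kg.
Tool frame: the origin (TCP) lies at the very end of the fingers, on their centre line; the grasp point (between the pads) lies 19 mm behind it (bot.grasp_offset is the distance from the TCP to the grasp point, in m); x points along the fingers, y is the direction in which the jaws open and shut, and the axes are right-handed (so a half turn about x gives the same grasp; the last joint's range is limited). The gripper opens to 85 mm and grips with 20 to 120 N. Pads are 22 mm wide; open, the fingers measure 114 mm over their backs; the gripper's body (76 mm by 85 mm) begins 54 mm behind the grasp point. The pads swing forward as they close: fully open they stand 13 mm farther back than shut.
Start: joints at [-1.31, 0.332, -0.065, 1.46, 0.022, 1.35, -0.088], TCP at [0.175, 0.6, 0.209] pointing down, gripper open.
Joint ranges: [-2.6, 2.6], [-0.5, 2.12], [-1.47, 1.34], [0.16, 2.42], [-1.27, 4.41], [0.06, 2.06], [-2.6, 2.6]. Speed limits (rad/s): [2.22, 2.22, 2.79, 2.79, 3.14, 3.14, 3.14].

## Interface

Orientations are given as a unit quaternion [x, y, z, w].
In Python, from rig import sensors, capture, bot, find_in, trace, spot_point gives the robot as it stands. The module is installed in compiled form; this text tells all that it offers.
- The arm moves only by the tool jog_arm, never from a script. Its argument "targets" is a list that holds one entry, the list of rows, each a list of 5 numbers: the shift along the tool's x, y, z as a fraction of full scale, then the turn about the tool's x as a fraction of full scale, then the gripper command: -1 is shut, 1 is fully open, values between are in proportion. In form: [[[dx, dy, dz, yaw, hand], ...]]. A call has 1 to 20 rows; each row shifts and turns the pose as measured when the row begins, along the tool's axes as they then stand; what a row does not reach is not made up. Full scale, the value 1, is 0.4 m for a shift and 90 degrees for a turn. A row lasts 1/8 s, in which the tool goes at most 62.5 mm and 10.7 degrees, less where a joint would pass 70% of its speed; a pose out of reach is approached as far as the arm can. A call with a number of a shift or a turn outside -1 to 1 is refused whole. A call with a gripper value outside its range is refused whole. The fingers move at their own pace and stop on an object; the grip force is fixed at half the most. Time passes only in rows, so rows that do not move let the fingers close. It gives the time, the measured TCP pose, the force and the opening at its end, in the units of the state.
- sensors.sense(): the state, without advancing time (a new reading comes with each control period).
- capture(name): name is "scene" or "side" or "wrist"; returns a dict with "frame" (480x640x3 uint8, red, green, blue), "depth" (480x640 float32, m along the optical axis (not along the pixel's ray), 0 where there is no reading), "K" (3x3 intrinsics, pixels), "extrinsics" (4x4, takes a point from camera to world coordinates); the wrist camera has in their place "tool_from_camera" (4x4, takes a point from camera to tool coordinates, whose origin is the TCP and whose axes are the tool frame's). Camera axes: x right, y up, looking along -z (the intrinsics and any distortion apply to the point x, -y, -z); pixel columns grow to the right and rows downward; lengths in m; the calibration is good to about 2 mm. A picture is of the moment at which its call begins: read the wrist's pose just before it.
- bot.close_job(): hands the job in, once; it reports no verdict.
Trained networks look in a picture, given as the dict that the camera call returned (one of the last four; its "shot" number tells which), for a name from the list of things; names that differ only in an ending like _2 or _b are one class to them, and where a whole thing is asked for, a point or a joint stands for the part that bears it (a point fixed in the world has none). Each returns a list of dicts, best first, with "score" (0 to 1); they miss things now and then, are a little off and sometimes report something else, mostly with a low value. They report only what shows in the picture. A call takes as long as a camera call. They do not tell look-alikes from the thing itself.
- find_in(picture, query): "point" ([x, y, z] in m, in the coordinates of the camera as it stood for that picture, good to about 4 mm: the middle of the surface that is visible of it).
- trace(picture, query): "region" (480x640 bool, what is visible of it).
- spot_point(picture, query): "point" ([x, y, z] in m, in the coordinates of the camera as it stood for that picture, good to about 4 mm: a listed point, or the origin of a listed thing).
The state is a dict: "time": time; "joints": joint angles; "qvel": joint speeds; "effort": joint torques, N m; "tcp_pos": TCP position; "tcp_rot": TCP orientation; "force": force on the tool from outside, world axes, zero at the start; "ft_torque": the same for the moment, N m; "gripper_width": opening from 0.0 (shut) to 1.0 (fully open).
Only numpy, scipy, OpenCV 4.12 (cv2) and the standard library are available. Lean on these libraries where they do the work, as an engineer would, in place of code of your own. Each camera call takes 0.05 s, during which the arm holds its last target. There are 200 camera calls.

## Working session

There is one attempt and no reset: what is moved stays moved. The work goes in short steps, Python scripts to look and compute and a tool call to move; the robot and the scene stay as the last step left them, time stands still between calls to the robot, and variables do not carry over. Pictures are saved under pics/ and viewed, about 8 in all and at most 12, crops included, and the job is handed in when it is done.

Besides the shell and the picture viewer there is one more tool, called after ">>>" in YAML: its name, and indented under it one key for each argument. jog_arm: Moves the arm, as the interface text tells. Its arguments: {"type":"object","properties":{"targets":{"type":"array","items":{"type":"array","items":{"type":"array","items":{"type":"number"}}}}},"required":["targets"]}

```bash
mkdir -p pics; cat > h.py <<'E'
import numpy as np, cv2
from scipy.spatial.transform import Rotation as R
from rig import sensors, capture, bot, find_in, trace, spot_point
def toolT():
    s=sensors.sense(); T=np.eye(4); T[:3,:3]=R.from_quat(s["tcp_rot"]).as_matrix(); T[:3,3]=s["tcp_pos"]; return T
def cap(n):
    T=toolT(); p=capture(n)
    p["W"]=p["extrinsics"] if "extrinsics" in p else T@p["tool_from_camera"]; return p
def w(p,c): return (p["W"]@np.r_[c,1])[:3]
def cloud(p):
    d=p["depth"]; v,u=np.mgrid[:480,:640]; K=p["K"]
    c=np.stack([(u-K[0,2])/K[0,0]*d,-(v-K[1,2])/K[1,1]*d,-d,np.ones_like(d)],-1)
    return (c@p["W"].T)[...,:3]
def proj(p,x):
    c=(np.linalg.inv(p["W"])@np.r_[x,1])[:3]; K=p["K"]
    return np.array([K[0,0]*c[0]/-c[2]+K[0,2], K[1,1]*-c[1]/-c[2]+K[1,2]])
def save(p,f): cv2.imwrite("pics/"+f,p["frame"][...,::-1])
E
python3 - <<'E'
from h import *
np.set_printoptions(precision=3,suppress=True)
s=sensors.sense(); print(s["time"],s["tcp_pos"],s["tcp_rot"],s["force"],bot.grasp_offset); print(toolT()[:3,:3])
im=[]
for n in("scene","side"):
    p=cap(n); im.append(p["frame"]); print(n,p["W"][:3,3])
    for q in "riser panel_mid panel_end heatsink_mid tray slope easel reel capacitor jar meter".split():
        print(q,[(round(d["score"],2),w(p,d["point"])) for d in spot_point(p,q)[:3]])
cv2.imwrite("pics/a.png",im[0][...,::-1]);cv2.imwrite("pics/b.png",im[1][...,::-1])
E
```

```text
0.0 [0.175 0.6   0.209] [ 0.1  0.7 -0.1  0.7] [-0.485 -0.15  -0.029] 0.0187
[[-0.     0.28   0.96 ]
 [-0.001  0.96  -0.28 ]
 [-1.    -0.001  0.   ]]
scene [ 1.009 -0.511  0.625]
riser [(0.71, array([ 0.604, -0.033, -0.001])), (0.19, array([ 0.534, -0.008,  0.073]))]
panel_mid [(0.78, array([ 0.349, -0.026, -0.001])), (0.58, array([ 0.614, -0.038,  0.072]))]
panel_end [(0.82, array([ 0.329,  0.051, -0.001])), (0.62, array([ 0.531, -0.011,  0.073]))]
heatsink_mid [(0.81, array([ 0.787, -0.009,  0.013])), (0.66, array([ 0.612, -0.036,  0.091]))]
tray [(0.74, array([ 0.581, -0.318,  0.003])), (0.42, array([ 0.6  , -0.031,  0.002]))]
slope [(0.55, array([0.698, 0.055, 0.073]))]
easel [(0.78, array([0.58 , 0.324, 0.003])), (0.31, array([ 0.607, -0.037,  0.089]))]
reel [(0.92, array([ 0.648, -0.147,  0.07 ]))]
capacitor [(0.57, array([0.698, 0.055, 0.069]))]
jar [(0.56, array([ 0.413,  0.179, -0.   ]))]
meter [(0.72, array([ 0.419, -0.183,  0.002]))]
side [0.487 0.819 0.778]
riser [(0.8, array([ 0.602, -0.03 ,  0.003])), (0.53, array([ 0.614, -0.039,  0.089]))]
panel_mid [(0.89, array([ 0.603, -0.04 ,  0.072])), (0.87, array([ 0.348, -0.027,  0.002]))]
panel_end [(0.71, array([ 0.528, -0.01 ,  0.074])), (0.58, array([0.328, 0.053, 0.002])), (0.27, array([ 0.575,  0.327, -0.002]))]
heatsink_mid [(0.82, array([ 0.613, -0.04 ,  0.089])), (0.69, array([ 0.788, -0.011,  0.019]))]
tray [(0.72, array([ 0.582, -0.317,  0.   ]))]
slope [(0.83, array([0.581, 0.326, 0.106]))]
easel [(0.75, array([ 0.574,  0.327, -0.002]))]
reel [(0.68, array([ 0.652, -0.144,  0.071])), (0.41, array([ 0.603, -0.032,  0.005]))]
capacitor [(0.79, array([0.698, 0.055, 0.069]))]
jar [(0.92, array([0.412, 0.179, 0.   ]))]
meter [(0.88, array([ 0.42 , -0.179,  0.001]))]
```

View pics/a.png

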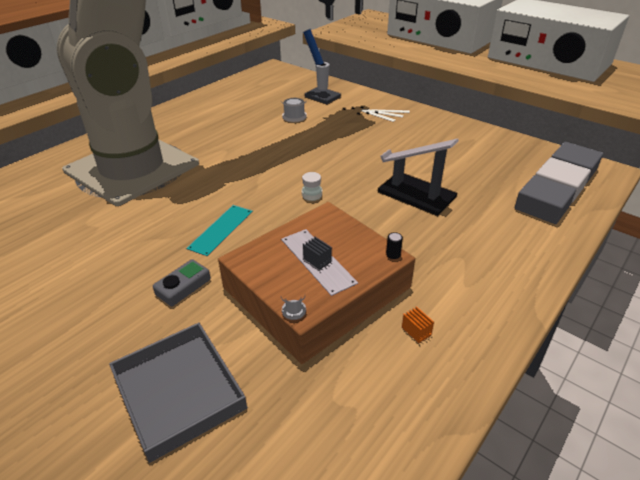

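View pics/b.png

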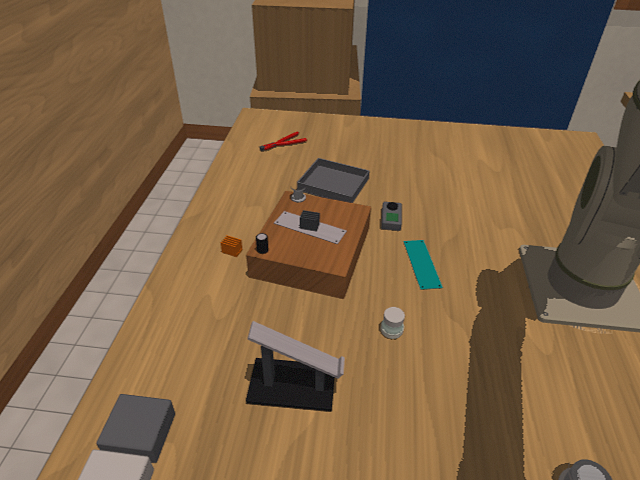

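The scene view shows the block with the panel, the dark heat sink at about (317,252), the reel at (293,308) and the capacitor at (394,245). The tray is at (178,390), the stand at (418,175), and the teal panel and orange sink are decoys. The side view agrees. Next I'll fit the orientations from the depth data.

```bash
cat >> h.py <<'E'
def rect(pts,scale=1e4):
    (c,s,a)=cv2.minAreaRect((pts[:,:2]*scale).astype(np.float32)); 
    s=np.array(s)/scale; a=np.radians(a)
    if s[0]<s[1]: s=s[::-1]; a+=np.pi/2
    a=(a+np.pi/2)%np.pi-np.pi/2
    return np.array(c)/scale,s,a   # centre, sizes, yaw of long axis
def top(p,q,near,zr,er=1):
    """rect of the visible top of q near a point, heights zr"""
    c=cloud(p); out=[]
    for d in trace(p,q):
        m=cv2.erode(d["region"].astype(np.uint8),np.ones((3,3)),iterations=er)>0 if er else d["region"]
        x=c[m]; 
        if len(x)<20: continue
        if np.linalg.norm(np.median(x[:,:2],0)-near)>0.08: continue
        x=x[(x[:,2]>zr[0])&(x[:,2]<zr[1])]
        if len(x)>20: return x
    return None
E
python3 - <<'E'
from h import *
np.set_printoptions(precision=4,suppress=True)
for n in("side","scene"):
    p=cap(n)
    for q,near,zr,er in [("riser",(.6,-.03),(.064,.0715),0),("panel_mid",(.61,-.04),(.068,.078),0),("heatsink_mid",(.61,-.04),(.095,.115),0),("tray",(.58,-.318),(.02,.035),0),("easel",(.58,.325),(.006,.018),0)]:
        x=top(p,q,near,zr,er)
        print(n,q,None if x is None else (len(x),rect(x),np.median(x,0)))
    x=top(p,"slope",(.58,.325),(.05,.16),0)
    if x is not None:
        m=x.mean(0);u,s,v=np.linalg.svd(x-m); print("slope",m,v,s/np.sqrt(len(x)),x.min(0),x.max(0))
    d=find_in(p,"reel");print([w(p,k["point"]) for k in d[:2]])
E
```

```text
side riser (4278, (array([ 0.6031, -0.0314]), array([0.2545, 0.2205]), np.float64(1.4076019430945306)), array([0.5888, 0.0101, 0.07  ]))
side panel_mid (871, (array([ 0.6092, -0.0385]), array([0.1629, 0.0595]), np.float64(-0.3152917746125352)), array([ 0.5915, -0.0304,  0.0724]))
side heatsink_mid (192, (array([ 0.6096, -0.0374]), array([0.0405, 0.034 ]), np.float64(-0.12636512951149648)), array([ 0.6102, -0.0328,  0.1025]))
side tray (458, (array([ 0.5822, -0.3158]), array([0.1615, 0.1475]), np.float64(-0.300464625243519)), array([ 0.5806, -0.2901,  0.0255]))
side easel (3131, (array([0.5894, 0.327 ]), array([0.1488, 0.0924]), np.float64(0.03153452375714183)), array([0.5911, 0.3401, 0.0123]))
slope [0.5793 0.329  0.1082] [[-0.8723 -0.0244 -0.4883]
 [-0.0105  0.9995 -0.0312]
 [-0.4888  0.0221  0.8721]] [0.051  0.0106 0.0023] [0.5    0.3062 0.0609] [0.6556 0.347  0.1526]
[]
scene riser None
scene panel_mid (1476, (array([ 0.6082, -0.0358]), array([0.1664, 0.0536]), np.float64(-0.30839139107008595)), array([ 0.6388, -0.0455,  0.0732]))
scene heatsink_mid (380, (array([ 0.6118, -0.0393]), array([0.0406, 0.0298]), np.float64(-0.15848298541590644)), array([ 0.6129, -0.0405,  0.1028]))
scene tray (1789, (array([ 0.5836, -0.3174]), array([0.1623, 0.1401]), np.float64(-0.2983455479641428)), array([ 0.6151, -0.322 ,  0.0276]))
scene easel (1541, (array([0.5911, 0.3266]), array([0.1519, 0.094 ]), np.float64(0.011348867490074799)), array([0.5955, 0.3133, 0.0134]))
slope [0.5811 0.3216 0.1095] [[-0.8767 -0.0231 -0.4804]
 [-0.069   0.9945  0.0782]
 [ 0.476   0.1017 -0.8735]] [0.0551 0.0115 0.0025] [0.4993 0.3057 0.065 ] [0.6587 0.3466 0.1516]
[array([ 0.6576, -0.1549,  0.0763])]
```

Block yaw is -0.163, panel yaw -0.31, heat sink yaw about -0.15 and tray yaw -0.30. The sizes match the given ones. I'll move above the block.

>>> jog_arm:
  targets:
    - [[0, -0.0875, 0.107, 0, 1], [0, -0.0875, 0.107, 0, 1], [0, -0.0875, 0.107, 0, 1], [0, -0.0875, 0.107, 0, 1], [0, -0.0875, 0.107, 0, 1], [0, -0.0875, 0.107, 0, 1], [0, -0.0875, 0.107, 0, 1], [0, -0.0875, 0.107, 0, 1], [0, -0.0875, 0.107, 0, 1], [0, -0.0875, 0.107, 0, 1], [0, -0.0875, 0.107, 0, 1], [0, -0.0875, 0.107, 0, 1], [0, -0.0875, 0.107, 0, 1], [0, 0, 0, -0.085, 1], [0, 0, 0, 0, 1]]

```text
time: 3.88
tcp_pos: [0.5945, -0.0113, 0.2097]
tcp_rot: [0.053, 0.704, -0.05, 0.707]
force: [0.3, 0.2, -1.2]
gripper_width: 1.002
```

```bash
python3 - <<'E'
from h import *
np.set_printoptions(precision=4,suppress=True)
T=toolT();print(T)
p=cap("wrist");save(p,"w1.png")
for q,near,zr in [("heatsink_mid",(.61,-.04),(.095,.115)),("panel_mid",(.61,-.04),(.068,.079)),("riser",(.6,-.03),(.064,.0715))]:
    x=top(p,q,near,zr,0); print(q,None if x is None else (len(x),rect(x),np.median(x,0)))
for q in("heatsink_mid","panel_mid","panel_end"): print(q,[(round(d["score"],2),w(p,d["point"])) for d in spot_point(p,q)[:3]])
E
```

```text
[[ 0.0045  0.1453  0.9894  0.5945]
 [ 0.0035  0.9894 -0.1453 -0.0113]
 [-1.      0.0041  0.004   0.2097]
 [ 0.      0.      0.      1.    ]]
heatsink_mid (1015, (array([ 0.6094, -0.0388]), array([0.0406, 0.0282]), np.float64(-0.11157646282023226)), array([ 0.6076, -0.0392,  0.1046]))
panel_mid (9289, (array([ 0.6098, -0.0377]), array([0.163 , 0.0519]), np.float64(-0.32638916687489594)), array([ 0.5864, -0.0328,  0.073 ]))
riser (47423, (array([ 0.6024, -0.0326]), array([0.2499, 0.2196]), np.float64(1.4055028395233302)), array([ 0.5773, -0.0187,  0.0708]))
heatsink_mid [(0.68, array([ 0.6126, -0.0414,  0.0874])), (0.57, array([ 0.7892, -0.0064,  0.0162]))]
panel_mid []
panel_end [(0.79, array([ 0.5356, -0.0101,  0.0727]))]
```

View pics/w1.png

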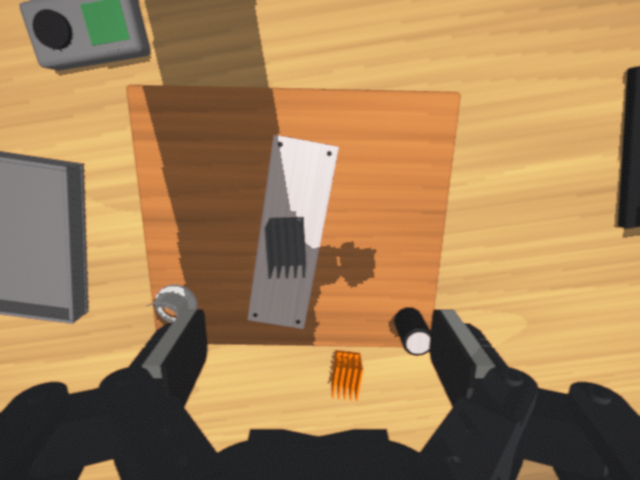

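The wrist view shows the sink at (286,245), the panel clear of the block edges, and the reel (175,303) and capacitor (413,330) outside the jaw path. I'll descend.

>>> jog_arm:
  targets:
    - [[0, -0.063, 0.0485, 0, 1], [0, 0, 0, 0, 1], [0.1, 0, 0, 0, 1], [0.1, 0, 0, 0, 1], [0.06, 0, 0, 0, 1], [0, 0, 0, 0, 1]]

```text
time: 4.97
tcp_pos: [0.6108, -0.0332, 0.1044]
tcp_rot: [0.053, 0.703, -0.048, 0.708]
force: [-0.4, 0.7, 0.0]
gripper_width: 1.003
```

>>> jog_arm:
  targets:
    - [[0.02, -0.014, 0, 0, 1], [0.04, 0, 0, 0, 1], [0, 0, 0, 0, 1], [0, 0, 0, 0, -0.2], [0, 0, 0, 0, -1], [0, 0, 0, 0, -1], [0, 0, 0, 0, -1], [0, 0, 0, 0, -1], [0, 0, 0, 0, -1]]

```text
time: 6.1
tcp_pos: [0.6124, -0.0382, 0.0829]
tcp_rot: [0.053, 0.701, -0.047, 0.71]
force: [0.0, -0.2, -0.1]
gripper_width: -0.002
```

```bash
python3 - <<'E'
from h import *
np.set_printoptions(precision=4,suppress=True)
s=sensors.sense();print(s["gripper_width"],s["force"])
p=cap("wrist");q=cap("scene"); a=p["frame"]; b=cv2.resize(q["frame"][180:330,210:430],None,fx=1.8,fy=1.8)
c=np.zeros((480,640+b.shape[1],3),np.uint8);c[:,:640]=a;c[:b.shape[0],640:]=b
cv2.imwrite("pics/w2.png",cv2.resize(c,(800,int(480*800/c.shape[1])))[...,::-1])
E
```

```text
-0.002499080817255806 [ 0.0348 -0.2004 -0.1095]
```

View pics/w2.png

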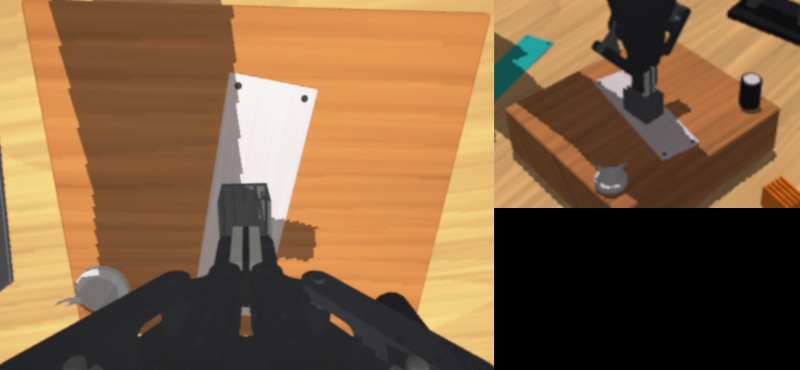

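```bash
python3 - <<'E'
from h import *
np.set_printoptions(precision=4,suppress=True)
T=toolT()
for n in("wrist","scene","side"):
    p=cap(n); print(n,"tcp px",proj(p,T[:3,3]),p["W"][:3,3])
    c=cloud(p)
    for q in("heatsink_mid",):
        for d in trace(p,q)[:3]:
            x=c[d["region"]]; x=x[x[:,2]>.005]; print(round(d["score"],2),len(x),np.median(x,0),np.percentile(x,2,0),np.percentile(x,98,0))
        print([(round(d["score"],2),w(p,d["point"])) for d in spot_point(p,q)[:3]])
    m=(abs(c[...,0]-T[0,3])<.06)&(abs(c[...,1]-T[1,3])<.05)&(c[...,2]>.08)&(c[...,2]<.15)
    h=c[m]; 
    for z in np.arange(.08,.15,.01):
        k=h[(h[:,2]>=z)&(h[:,2]<z+.01)]
        if len(k)>3: print(round(z,3),len(k),k.min(0)[:2],k.max(0)[:2])
E
```

```text
wrist tcp px [318.308  289.6675] [ 0.535  -0.0289  0.2475]
0.57 4222 [ 0.5982 -0.037   0.08  ] [ 0.5882 -0.0511  0.0743] [ 0.6192 -0.0235  0.1058]
[(0.91, array([ 0.6117, -0.0389,  0.0884]))]
0.08 531 [ 0.5878 -0.0516] [ 0.6234 -0.0225]
0.09 436 [ 0.5879 -0.051 ] [ 0.6174 -0.0225]
0.1 1167 [ 0.5877 -0.0525] [ 0.6122 -0.0225]
0.11 696 [ 0.5998 -0.0513] [ 0.6078 -0.0245]
0.12 1000 [ 0.5998 -0.0514] [ 0.6079 -0.0245]
0.13 1032 [ 0.5994 -0.0515] [ 0.6076 -0.0246]
0.14 1633 [ 0.5966 -0.0591] [ 0.6235 -0.0171]
scene tcp px [318.0964 255.7201] [ 1.0094 -0.5115  0.6254]
0.82 710 [ 0.7931 -0.0145  0.0283] [ 0.7691 -0.0266  0.0061] [0.8118 0.0077 0.0344]
0.55 552 [ 0.622  -0.0491  0.0932] [ 0.5908 -0.0543  0.0735] [ 0.6317 -0.0267  0.106 ]
[(0.67, array([ 0.611 , -0.038 ,  0.0865])), (0.61, array([ 0.7877, -0.0092,  0.0138])), (0.16, array([ 0.58  , -0.3193,  0.003 ]))]
0.08 144 [ 0.5882 -0.0548] [ 0.632  -0.0255]
0.09 147 [ 0.5892 -0.0554] [ 0.6331 -0.0248]
0.1 194 [ 0.5899 -0.055 ] [ 0.6321 -0.0251]
0.11 77 [ 0.6043 -0.0525] [ 0.6252 -0.0261]
0.12 90 [ 0.6043 -0.0534] [ 0.6247 -0.0253]
0.13 83 [ 0.6048 -0.0535] [ 0.6254 -0.0261]
0.14 63 [ 0.6145 -0.0569] [ 0.6269 -0.0196]
side tcp px [307.7508 222.292 ] [0.4865 0.8192 0.7782]
0.75 279 [ 0.6066 -0.0255  0.094 ] [ 0.5895 -0.0447  0.0735] [ 0.6283 -0.021   0.1057]
0.71 306 [0.7854 0.0007 0.0269] [ 0.7678 -0.0225  0.0064] [0.8088 0.0113 0.0346]
0.57 5700 [0.5911 0.3364 0.0139] [0.5082 0.2899 0.0087] [0.6597 0.3721 0.1468]
[(0.78, array([ 0.6133, -0.0383,  0.0907])), (0.59, array([ 0.789 , -0.0104,  0.0165]))]
0.08 64 [ 0.5895 -0.0436] [ 0.6303 -0.0209]
0.09 77 [ 0.5892 -0.0414] [ 0.6303 -0.021 ]
0.1 118 [ 0.5895 -0.0517] [ 0.6303 -0.0194]
0.11 36 [ 0.6008 -0.0429] [ 0.6243 -0.024 ]
0.12 40 [ 0.6008 -0.0426] [ 0.6246 -0.0222]
0.13 36 [ 0.6007 -0.0406] [ 0.621  -0.0226]
0.14 12 [ 0.5977 -0.0494] [ 0.6205 -0.0149]
```

```bash
python3 - <<'E'
from h import *
np.set_printoptions(precision=4,suppress=True)
p=cap("wrist");q=cap("side");r=cap("scene")
a=cv2.resize(p["frame"][220:380,240:400],(400,400),interpolation=cv2.INTER_CUBIC)
f=lambda q:(lambda u,v:cv2.resize(q["frame"][int(v)-45:int(v)+25,int(u)-35:int(u)+35],(400,400),interpolation=cv2.INTER_CUBIC))(*proj(q,toolT()[:3,3]))
o=np.zeros((600,800,3),np.uint8);o[:400,:400]=a;o[:400,400:]=f(q);
b=f(r);o[400:,:200]=cv2.resize(b,(200,200))
cv2.imwrite("pics/c3.png",o[...,::-1])
for z in(.083,.096,.106):print(z,proj(p,np.r_[toolT()[:2,3],z]))
E
```

```text
0.083 [318.163  289.8092]
0.096 [318.4422 302.6013]
0.106 [318.6866 313.7979]
```

View pics/c3.png

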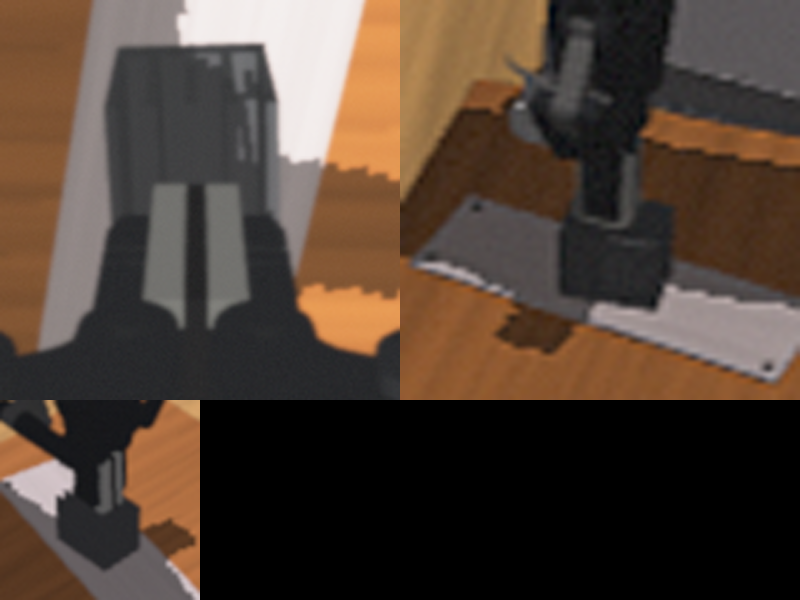

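The crop shows the shut fingertips apparently ending on top of the sink at z≈0.106, though the TCP reads 0.083. I'll raise the tool and measure where the tips really are.

>>> jog_arm:
  targets:
    - [[-0.05, 0, 0, 0, -1], [-0.05, 0, 0, 0, -1], [-0.05, 0, 0, 0, -1], [0, 0, 0, 0, -1]]

```text
time: 7.3
tcp_pos: [0.6124, -0.0391, 0.149]
tcp_rot: [0.053, 0.7, -0.047, 0.711]
force: [0.2, -0.4, 0.4]
gripper_width: -0.002
```

```bash
python3 - <<'E'
from h import *
np.set_printoptions(precision=4,suppress=True)
T=toolT();print(T[:3,3])
for n in("wrist","scene","side"):
    p=cap(n); c=cloud(p)
    m=(abs(c[...,0]-T[0,3])<.05)&(abs(c[...,1]-T[1,3])<.05)&(c[...,2]>.076)&(c[...,2]<.19)
    h=c[m]
    print(n)
    for z in np.arange(.08,.19,.01):
        k=h[(h[:,2]>=z)&(h[:,2]<z+.01)]
        if len(k)>2: print(round(z,3),len(k),k.min(0)[:2],k.max(0)[:2])
E
```

```text
[ 0.6124 -0.0391  0.149 ]
wrist
0.08 284 [ 0.5879 -0.0523] [ 0.6304 -0.0226]
0.09 244 [ 0.5879 -0.0529] [ 0.6305 -0.0225]
0.1 1272 [ 0.5878 -0.0547] [ 0.631  -0.0226]
0.17 215 [ 0.5999 -0.0506] [ 0.6077 -0.0267]
0.18 862 [ 0.5999 -0.0522] [ 0.6078 -0.0254]
scene
0.08 139 [ 0.5887 -0.0548] [ 0.6329 -0.0249]
0.09 153 [ 0.5888 -0.0548] [ 0.6331 -0.0245]
0.1 315 [ 0.5891 -0.0539] [ 0.6326 -0.0219]
0.17 46 [ 0.6049 -0.0515] [ 0.6244 -0.0285]
0.18 96 [ 0.6034 -0.0539] [ 0.6261 -0.0277]
side
0.08 68 [ 0.5895 -0.046 ] [ 0.6309 -0.0204]
0.09 72 [ 0.5894 -0.051 ] [ 0.6304 -0.0194]
0.1 168 [ 0.5898 -0.0555] [ 0.6302 -0.0212]
0.17 26 [ 0.6007 -0.0399] [ 0.6218 -0.0262]
0.18 44 [ 0.6004 -0.0394] [ 0.6217 -0.0236]
```

```bash
python3 - <<'E'
from h import *
np.set_printoptions(precision=4,suppress=True)
T=toolT();print(T)
for n in("wrist","scene","side"):
    p=cap(n); c=cloud(p)
    m=(abs(c[...,0]-T[0,3])<.025)&(abs(c[...,1]-T[1,3])<.025)&(c[...,2]>.12)&(c[...,2]<.2)
    z=np.sort(c[m][:,2]); print(n,z[:3],np.percentile(z,[1,5]),c[m][c[m][:,2]<z[0]+.006].mean(0))
print(sensors.sense()["joints"])
E
```

```text
[[ 0.011   0.1415  0.9899  0.6109]
 [ 0.0071  0.9899 -0.1415 -0.0388]
 [-0.9999  0.0086  0.0099  0.146 ]
 [ 0.      0.      0.      1.    ]]
wrist [0.1719 0.1721 0.1723] [0.1734 0.1758] [ 0.6011 -0.0382  0.1758]
scene [0.168  0.1682 0.1687] [0.1695 0.173 ] [ 0.6175 -0.0437  0.1715]
side [0.1666 0.1676 0.1684] [0.1679 0.1698] [ 0.6112 -0.033   0.1696]
[-0.4047  0.3593  0.4991  1.6157 -0.1893  1.2039  1.5629]
```

The real tips sit about 23 mm behind the reported TCP (TCP 0.146, tips about 0.169 in all three cameras). I'll apply this offset from here on: open, then descend to TCP ≈ 0.058.

>>> jog_arm:
  targets:
    - [[0, 0, 0, 0, 1], [0, 0, 0, 0, 1], [0, 0, 0, 0, 1], [0, 0, 0, 0, 1], [0, 0, 0, 0, 1], [0.07, 0, 0, 0, 1], [0.07, 0, 0, 0, 1], [0.05, 0, 0, 0, 1], [0, 0, 0, 0, 1]]

```text
time: 8.72
tcp_pos: [0.6114, -0.0383, 0.0671]
tcp_rot: [0.053, 0.702, -0.047, 0.709]
force: [0.0, 0.6, 0.3]
gripper_width: 0.999
```

>>> jog_arm:
  targets:
    - [[0.022, 0, 0, 0, 1], [0, 0, 0, 0, 0], [0, 0, 0, 0, -0.4], [0, 0, 0, 0, -1], [0, 0, 0, 0, -1], [0, 0, 0, 0, -1], [0, 0, 0, 0, -1], [0, 0, 0, 0, -1]]

```text
time: 9.72
tcp_pos: [0.6133, -0.0383, 0.0609]
tcp_rot: [0.053, 0.7, -0.047, 0.71]
force: [-0.4, 0.6, 0.4]
gripper_width: 0.313
```

Width 0.313 × 85 mm ≈ 27 mm, so the sink is gripped. I'll lift it and carry it to the tray.

>>> jog_arm:
  targets:
    - [[-0.04, 0, 0, 0, -1], [-0.08, 0, 0, 0, -1], [-0.08, 0, 0, 0, -1], [0, -0.1, 0, 0, -1], [0, -0.13, -0.02, 0, -1], [0, -0.13, -0.04, 0, -1], [0, -0.13, -0.04, 0, -1], [0, -0.1, -0.04, 0, -1], [0, -0.06, -0.03, 0, -1], [0, 0, 0, 0, -1]]

```text
time: 10.98
tcp_pos: [0.5069, -0.2952, 0.1511]
tcp_rot: [0.053, 0.697, -0.047, 0.714]
force: [-0.1, 0.4, -1.0]
gripper_width: 0.315
```

>>> jog_arm:
  targets:
    - [[0, -0.013, 0.1, 0, -1], [0, -0.013, 0.095, 0, -1], [0, 0, 0, 0, -1], [0.1, 0, 0, 0, -1], [0.1, 0, 0, 0, -1], [0.06, 0, 0, 0, -1], [0, 0, 0, 0, -1]]

```text
time: 11.85
tcp_pos: [0.5912, -0.3097, 0.0515]
tcp_rot: [0.051, 0.695, -0.044, 0.716]
force: [-0.4, 0.4, 0.3]
gripper_width: 0.317
```

>>> jog_arm:
  targets:
    - [[0.05, -0.015, -0.02, 0, -1], [0.05, 0, 0, 0, -1], [0.02, 0, 0, 0, -1], [0, 0, 0, 0, -1]]

```text
time: 12.35
tcp_pos: [0.5873, -0.3133, 0.0069]
tcp_rot: [0.05, 0.693, -0.043, 0.718]
force: [0.8, 0.2, -0.8]
gripper_width: 0.319
```

>>> jog_arm:
  targets:
    - [[0.02, 0, 0, 0, -1], [0.01, 0, 0, 0, -1], [0, 0, 0, 0, -1], [0, 0, 0, 0, -1]]

```text
time: 12.85
tcp_pos: [0.5889, -0.3134, -0.0044]
tcp_rot: [0.05, 0.692, -0.044, 0.718]
force: [-0.0, -0.8, -0.6]
gripper_width: 0.315
```

```bash
python3 - <<'E'
from h import *
np.set_printoptions(precision=4,suppress=True)
T=toolT();print(T[:3],sensors.sense()["force"])
for n in("wrist","scene"):
    p=cap(n);c=cloud(p)
    m=(abs(c[...,0]-T[0,3])<.04)&(abs(c[...,1]-T[1,3])<.04)&(c[...,2]<.06)&(c[...,2]>-.01)
    z=c[m][:,2];print(n,np.histogram(z,np.arange(-.01,.06,.004)),[(d["score"],w(p,d["point"])) for d in spot_point(p,"heatsink_mid")])
E
```

```text
[[ 0.0373  0.1317  0.9906  0.5889]
 [ 0.0065  0.9912 -0.132  -0.3134]
 [-0.9993  0.0114  0.0361 -0.0044]] [-0.043  -0.7535 -0.6209]
wrist (array([    0,     0,     0, 14269,   839,  2522,   980,   312,   453,
         592,   687,   794,  3162,   572,   590,   447,  1116]), array([-0.01 , -0.006, -0.002,  0.002,  0.006,  0.01 ,  0.014,  0.018,
        0.022,  0.026,  0.03 ,  0.034,  0.038,  0.042,  0.046,  0.05 ,
        0.054,  0.058])) [(0.57, array([ 0.5875, -0.3174,  0.0218]))]
scene (array([   0,    0,    1, 1336,  338,   70,   67,   49,   90,  105,  122,
        130,  201,   53,   47,   51,   53]), array([-0.01 , -0.006, -0.002,  0.002,  0.006,  0.01 ,  0.014,  0.018,
        0.022,  0.026,  0.03 ,  0.034,  0.038,  0.042,  0.046,  0.05 ,
        0.054,  0.058])) [(0.9, array([ 0.583 , -0.31  ,  0.0246])), (0.56, array([ 0.7846, -0.0066,  0.0124]))]
```

Sink top is about 0.040 (0.036 when on the floor). I'll lower about 4 mm more, then release gently.

>>> jog_arm:
  targets:
    - [[0.009, 0, 0, 0, -1], [0.002, 0, 0, 0, -1], [0, 0, 0, 0, 0], [0, 0, 0, 0, 0.3], [0, 0, 0, 0, 0.3], [0, 0, 0, 0, 0.3]]

```text
time: 13.8
tcp_pos: [0.5901, -0.3139, -0.0071]
tcp_rot: [0.05, 0.692, -0.044, 0.719]
force: [-0.3, 0.5, 0.6]
gripper_width: 0.653
```

>>> jog_arm:
  targets:
    - [[-0.05, 0, 0, 0, 0.3], [-0.1, 0, 0, 0, 0.3], [-0.1, 0, 0, 0, 0.3], [-0.1, 0, 0, 0, 0.3], [-0.1, 0, 0, 0, -1], [0, 0, 0, 0, -1]]

```text
time: 14.55
tcp_pos: [0.5824, -0.3163, 0.186]
tcp_rot: [0.05, 0.69, -0.045, 0.721]
force: [-0.1, -0.3, -1.0]
gripper_width: 0.234
```

```bash
python3 - <<'E'
from h import *
np.set_printoptions(precision=4,suppress=True)
T=toolT();print(T[:3],sensors.sense()["joints"])
p=cap("scene");x=top(p,"heatsink_mid",(.585,-.315),(.0,.06),0);print(None if x is None else (len(x),np.percentile(x,[2,50,98],axis=0)),[(d["score"],w(p,d["point"])) for d in spot_point(p,"heatsink_mid")])
p2=cap("wrist");x=top(p2,"heatsink_mid",(.585,-.315),(.03,.045),0);print(None if x is None else (rect(x),np.percentile(x,[2,50,98],axis=0)))
for n in("scene","side"):
    p=cap(n)
    x=top(p,"panel_mid",(.61,-.04),(.068,.078),0);print(None if x is None else (rect(x),np.median(x,0)))
E
```

```text
[[ 0.0438  0.1335  0.9901  0.5824]
 [ 0.0038  0.991  -0.1338 -0.3163]
 [-0.999   0.0096  0.0429  0.186 ]] [-0.0052  0.4433  0.6113  1.4524 -0.2862  1.2931  2.0671]
(864, array([[ 0.5528, -0.3291,  0.005 ],
       [ 0.593 , -0.3149,  0.0259],
       [ 0.6079, -0.299 ,  0.0384]])) [(0.93, array([ 0.5864, -0.3145,  0.0221])), (0.78, array([ 0.7869, -0.0086,  0.0135]))]
((array([ 0.5853, -0.3142]), array([0.0403, 0.0278]), np.float64(-0.12704130611226816)), array([[ 0.5656, -0.3289,  0.0303],
       [ 0.5849, -0.3138,  0.0368],
       [ 0.6038, -0.299 ,  0.0383]]))
((array([ 0.6093, -0.0362]), array([0.1641, 0.0517]), np.float64(-0.32707080295590174)), array([ 0.6174, -0.0392,  0.0733]))
((array([ 0.6093, -0.0356]), array([0.1589, 0.0553]), np.float64(-0.28728397521844506)), array([ 0.6053, -0.0347,  0.0725]))
```

The sink stands in the tray (top 0.037, at (0.585,-0.314)) and the panel hasn't moved. Next: back over the panel with shut fingers, turned to its yaw.

>>> jog_arm:
  targets:
    - [[0, 0.14, -0.003, 0, -1], [0, 0.14, -0.003, 0, -1], [0, 0.14, -0.003, 0, -1], [0, 0.14, -0.003, 0, -1], [0, 0.14, 0, 0, -1], [0, 0, 0, 0.118, -1], [0, 0, 0, 0, -1]]

```text
time: 15.88
tcp_pos: [0.6132, -0.0285, 0.18]
tcp_rot: [0.117, 0.687, -0.11, 0.709]
force: [0.7, -1.0, 0.5]
gripper_width: -0.0
```

>>> jog_arm:
  targets:
    - [[0.05, -0.023, 0, 0, -1], [0.1, 0, 0, 0, -1], [0.08, 0, 0, 0, -1], [0.06, 0, 0, 0, -1], [0, 0, 0, 0, -1], [0, 0, 0, 0, -1]]

```text
time: 16.62
tcp_pos: [0.6143, -0.0416, 0.0617]
tcp_rot: [0.11, 0.687, -0.104, 0.71]
force: [-0.1, 0.5, 0.3]
gripper_width: -0.0
```

Now I'll press gradually and watch the force.

>>> jog_arm:
  targets:
    - [[0.01, 0.003, 0, 0, -1], [0.01, 0, 0, 0, -1], [0.005, 0, 0, 0, -1], [0, 0, 0, 0, -1]]

```text
time: 17.12
tcp_pos: [0.6166, -0.0405, 0.0537]
tcp_rot: [0.11, 0.686, -0.103, 0.712]
force: [0.1, 1.0, 0.5]
gripper_width: 0.001
```

>>> jog_arm:
  targets:
    - [[0.008, 0, 0, 0, -1], [0.008, 0, 0, 0, -1]]

```text
time: 17.38
tcp_pos: [0.6171, -0.0404, 0.05]
tcp_rot: [0.111, 0.686, -0.103, 0.712]
force: [-24.7, 3.3, 51.7]
gripper_width: 0.005
```

>>> jog_arm:
  targets:
    - [[0, 0, 0, 0, -1]]

```text
time: 17.5
tcp_pos: [0.6173, -0.0404, 0.0509]
tcp_rot: [0.111, 0.686, -0.102, 0.712]
force: [-0.7, 0.7, -0.0]
gripper_width: -0.004
```

>>> jog_arm:
  targets:
    - [[0.003, 0, 0, 0, -1], [0.003, 0, -0.01, 0, -1], [0.003, 0, -0.02, 0, -1]]

```text
time: 17.88
tcp_pos: [0.6114, -0.0383, 0.0505]
tcp_rot: [0.111, 0.681, -0.102, 0.716]
force: [5.9, -1.7, 8.0]
gripper_width: -0.0
```

>>> jog_arm:
  targets:
    - [[0.004, 0, -0.02, 0, -1], [0.004, 0, -0.02, 0, -1], [0.004, 0, -0.02, 0, -1]]

```text
time: 18.25
tcp_pos: [0.5985, -0.0335, 0.0506]
tcp_rot: [0.112, 0.673, -0.103, 0.724]
force: [6.8, -3.0, 9.2]
gripper_width: 0.001
```

```bash
cat > pan.py <<'E'
from h import *
np.set_printoptions(precision=4,suppress=True)
T=toolT();print(T[:3],sensors.sense()["force"])
C=np.array([.6024,-.0326]);e=np.array([np.cos(-.165),np.sin(-.165)])
for n in("wrist","scene","side"):
    p=cap(n);x=top(p,"panel_mid",(.57,-.025),(.066,.080),0)
    if x is None: print(n,None);continue
    c,s,a=rect(x);end=c-.08*np.array([np.cos(a),np.sin(a)]);print(n,c,s,round(a,3),"end_x",(end-C)@e,np.median(x[:,2]),
     [(round(d["score"],2),w(p,d["point"]),(w(p,d["point"])[:2]-C)@e) for d in spot_point(p,"panel_end")[:2]])
E
python3 pan.py
```

```text
[[ 0.0725  0.2995  0.9513  0.5985]
 [ 0.0021  0.9538 -0.3004 -0.0335]
 [-0.9974  0.0238  0.0685  0.0506]] [ 6.7895 -2.9819  9.1905]
wrist [ 0.5875 -0.0291] [0.1564 0.0515] -0.348 end_x -0.0939376451964566 0.07300127965995659 [(0.58, array([ 0.5188, -0.0017,  0.0683]), np.float64(-0.08750415681043873))]
scene [ 0.5932 -0.0288] [0.1566 0.0528] -0.349 end_x -0.08840409784683337 0.07321204079120924 [(0.7, array([ 0.515 , -0.0024,  0.0759]), np.float64(-0.09113700478668704)), (0.58, array([ 0.3286,  0.0501, -0.0015]), np.float64(-0.28366765443874054))]
side [ 0.5904 -0.0288] [0.1625 0.0553] -0.342 end_x -0.09124499859274464 0.07243498448099017 [(0.97, array([ 0.512 , -0.0023,  0.0736]), np.float64(-0.09417751701067986)), (0.61, array([0.3279, 0.0549, 0.0022]), np.float64(-0.2851236467554295))]
```

No slip: tool and panel both moved 19–20 mm. I'll use longer steps to limit tilt drift.

>>> jog_arm:
  targets:
    - [[0.0015, 0, -0.035, 0, -1], [0.001, 0, -0.045, 0, -1]]

```text
time: 18.95
tcp_pos: [0.5736, -0.0252, 0.0507]
tcp_rot: [0.113, 0.669, -0.103, 0.727]
force: [6.1, -3.0, 9.9]
gripper_width: -0.003
```

>>> jog_arm:
  targets:
    - [[0.001, 0, -0.045, 0, -1], [0.0005, 0, -0.045, 0, -1]]

```text
time: 19.2
tcp_pos: [0.5451, -0.0151, 0.0508]
tcp_rot: [0.113, 0.664, -0.103, 0.732]
force: [6.3, -2.0, 9.5]
gripper_width: -0.005
```

```bash
python3 pan.py
```

```text
[[ 0.0975  0.3009  0.9486  0.5451]
 [ 0.      0.9532 -0.3024 -0.0151]
 [-0.9952  0.0295  0.093   0.0508]] [ 6.254  -2.0098  9.4669]
wrist [ 0.5367 -0.0116] [0.1563 0.052 ] -0.42 end_x -0.14566781541507773 0.07300331711828988 [(0.88, array([0.4697, 0.0215, 0.0722]), np.float64(-0.13974420682465166))]
scene [ 0.5441 -0.0151] [0.1478 0.0495] -0.416 end_x -0.1378455837980061 0.07328057527150073 [(0.87, array([0.3297, 0.0522, 0.0039]), np.float64(-0.28296756463914235)), (0.61, array([0.4638, 0.0227, 0.0733]), np.float64(-0.1457786905608413))]
side [ 0.539  -0.0135] [0.1639 0.0573] -0.403 end_x -0.1434669315581739 0.07248680884282249 [(0.74, array([0.3268, 0.0551, 0.004 ]), np.float64(-0.286255987404674)), (0.63, array([0.463 , 0.0193, 0.0725]), np.float64(-0.14603429931291953))]
```

>>> jog_arm:
  targets:
    - [[0.0005, -0.003, -0.03, 0, -1], [0.0005, -0.002, -0.018, 0, -1], [0, 0, 0, 0, -1], [-0.03, 0, 0, 0, -1], [-0.1, 0, 0, 0, -1], [-0.1, 0, 0, 0, 0.7], [0, 0, 0, 0, 0.7], [0, 0, 0, 0, 0.7]]

```text
time: 20.65
tcp_pos: [0.5175, -0.0115, 0.1449]
tcp_rot: [0.113, 0.664, -0.103, 0.732]
force: [0.2, 0.2, -0.6]
gripper_width: 0.637
```

```bash
python3 pan.py; python3 - <<'E'
from h import *
save(cap("wrist"),"w4.png")
E
```

```text
[[ 0.0975  0.3014  0.9485  0.5175]
 [-0.0004  0.9531 -0.3028 -0.0115]
 [-0.9952  0.0291  0.0931  0.1449]] [ 0.1982  0.1599 -0.5898]
wrist [ 0.5252 -0.0095] [0.1606 0.0501] -0.43 end_x -0.15712803108133788 0.07299444876777214 [(0.59, array([0.4565, 0.0282, 0.0711]), np.float64(-0.15386343321254398)), (0.52, array([ 0.5816, -0.3192,  0.004 ]), np.float64(0.02659781997916901))]
scene [ 0.5263 -0.0088] [0.1618 0.051 ] -0.434 end_x -0.1561429251118821 0.07326853737130956 [(0.8, array([0.4528, 0.0281, 0.0752]), np.float64(-0.15754615672839256)), (0.66, array([0.3287, 0.0511, 0.0009]), np.float64(-0.2836794783300245))]
side [ 0.5241 -0.0104] [0.1599 0.0581] -0.43 end_x -0.15806682301632596 0.07255556696456361 [(0.87, array([0.3277, 0.0558, 0.0016]), np.float64(-0.2854935221618525)), (0.63, array([0.4516, 0.0276, 0.0726]), np.float64(-0.15863794890816618))]
```

View pics/w4.png

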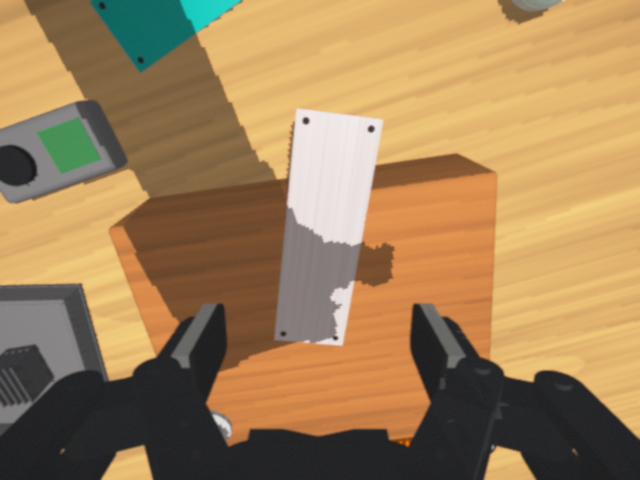

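The wrist view shows the panel overhanging the front edge by about 47 mm (its end at (340,115), block edge at rows 170–200). Step 2's range is met. I'll position over the overhanging end, aligned to the panel yaw of -0.43.

>>> jog_arm:
  targets:
    - [[0, 0, 0, 0.078, 1], [0, 0.003, -0.075, 0, 1], [0, 0.002, -0.071, 0, 1], [0, 0, 0, 0, 1], [0.05, 0, 0, 0, 1], [0, 0, 0, 0, 1]]

```text
time: 21.9
tcp_pos: [0.468, 0.0146, 0.1198]
tcp_rot: [0.16, 0.655, -0.145, 0.724]
force: [0.2, 0.7, -0.5]
gripper_width: 1.001
```

```bash
python3 pan.py|head -4
```

```text
[[ 0.0993  0.4194  0.9023  0.468 ]
 [-0.0012  0.9069 -0.4214  0.0146]
 [-0.9951  0.0408  0.0905  0.1198]] [ 0.2256  0.6862 -0.4529]
wrist [ 0.5258 -0.0096] [0.1629 0.0516] -0.434 end_x -0.15644327066789887 0.07293972332481545 [(0.78, array([0.4545, 0.0249, 0.0724]), np.float64(-0.15530731771054462))]
```

>>> jog_arm:
  targets:
    - [[0.06, 0, 0, 0, 1], [0.06, 0, 0, 0, 1], [0.06, 0, 0, 0, 1], [0.03, 0, 0, 0, 1], [0, 0, 0, 0, 1]]

```text
time: 22.98
tcp_pos: [0.4785, 0.0157, 0.0365]
tcp_rot: [0.16, 0.654, -0.144, 0.725]
force: [0.3, 0.2, -1.2]
gripper_width: 1.002
```

>>> jog_arm:
  targets:
    - [[0.014, -0.002, -0.004, 0, 1], [0, 0, 0, 0, 0.4], [0, 0, 0, 0, 0], [0, 0, 0, 0, -1], [0, 0, 0, 0, -1], [0, 0, 0, 0, -1], [0, 0, 0, 0, -1]]

```text
time: 23.85
tcp_pos: [0.4785, 0.016, 0.0327]
tcp_rot: [0.161, 0.653, -0.143, 0.726]
force: [-0.3, -1.0, 0.3]
gripper_width: 0.555
```

The grip closed at about 50 mm. I'll lift and check.

>>> jog_arm:
  targets:
    - [[-0.03, 0, 0, 0, -1], [-0.06, 0, 0, 0, -1], [-0.08, 0, 0, 0, -1], [-0.1, 0, 0, 0, -1], [-0.1, 0, 0, 0, -1], [0, 0, 0, 0, -1]]

```text
time: 24.6
tcp_pos: [0.4619, 0.0146, 0.1879]
tcp_rot: [0.162, 0.652, -0.144, 0.727]
force: [0.5, 0.4, -1.1]
gripper_width: 0.55
```

```bash
cat > held.py <<'E'
from h import *
np.set_printoptions(precision=4,suppress=True)
T=toolT();print(T[:3],sensors.sense()["force"],sensors.sense()["gripper_width"])
for n in("wrist","scene","side"):
    p=cap(n);c=cloud(p);g=T[:3,3]
    for d in trace(p,"panel_mid"):
        x=c[cv2.erode(d["region"].astype(np.uint8),np.ones((3,3)))>0]
        x=x[(np.linalg.norm(x-g,axis=1)<.22)&(x[:,2]>.06)]
        if len(x)<60: continue
        m=np.median(x,0);x=x[abs((x-m)@np.linalg.svd(x-m,full_matrices=False)[2][2])<.006]
        m=x.mean(0);v=np.linalg.svd(x-m,full_matrices=False)[2];a=v[0]*np.sign(v[0,0]);b=np.cross(v[2],a)
        s=(x-m)@a;t=(x-m)@b;ctr=m+a*(s.max()+s.min())/2+b*(t.max()+t.min())/2
        print(n,round(d["score"],2),len(x),"ctr",ctr,"far",m+a*s.max(),"axis",a,"yaw",np.arctan2(a[1],a[0]),"pitch",np.arcsin(a[2]),"n",v[2]*np.sign(v[2,2]),"len",np.ptp(s),np.ptp(t))
E
python3 held.py
```

```text
[[ 0.1092  0.42    0.9009  0.4619]
 [ 0.0016  0.9063 -0.4227  0.0146]
 [-0.994   0.0476  0.0983  0.1879]] [ 0.5238  0.3692 -1.1163] 0.5498979132457451
wrist 0.94 18788 ctr [0.4701 0.0085 0.2281] far [ 0.5041 -0.0075  0.2279] axis [ 0.9067 -0.4218 -0.0044] yaw -0.4354821934342647 pitch -0.004398663707559346 n [0.0052 0.0007 1.    ] len 0.0751624020062725 0.05015990282308057
scene 0.56 1359 ctr [ 0.5112 -0.0114  0.2249] far [ 0.582  -0.0464  0.2243] axis [ 0.8968 -0.4423 -0.0075] yaw -0.4581509993058896 pitch -0.00749927847926869 n [0.0093 0.0019 1.    ] len 0.15793587781345583 0.046597074345108916
side 0.78 740 ctr [ 0.5075 -0.0089  0.2227] far [ 0.5777 -0.0417  0.222 ] axis [ 0.8979 -0.4401 -0.0093] yaw -0.4557283708204213 pitch -0.00925048551743324 n [0.0108 0.0011 0.9999] len 0.15479344109447163 0.05096913727951771
```

The panel is held level at z≈0.225 with yaw -0.44. I'll turn it to the slope's yaw (about 0.024) and carry it over.

>>> jog_arm:
  targets:
    - [[0, 0, 0, -0.1, -1], [0, 0, 0, -0.1, -1], [0, 0, 0, -0.1, -1], [0, 0.06, 0.02, 0, -1], [0, 0.12, 0.025, 0, -1], [0, 0.12, 0.025, 0, -1], [0, 0.12, 0.025, 0, -1], [0, 0.12, 0.025, 0, -1], [0, 0.12, 0.025, 0, -1], [0, 0.06, 0.02, 0, -1], [0, 0, 0, 0, -1]]

```text
time: 26.28
tcp_pos: [0.5092, 0.3219, 0.1769]
tcp_rot: [-0.016, 0.675, 0.011, 0.738]
force: [0.1, -0.5, 0.3]
gripper_width: 0.549
```

```bash
python3 held.py
```

```text
[[ 0.0884 -0.0378  0.9954  0.5092]
 [-0.0066  0.9992  0.0385  0.3219]
 [-0.9961 -0.0099  0.088   0.1769]] [ 0.1043 -0.5102  0.2863] 0.549384364942197
wrist 0.81 18937 ctr [0.5193 0.3223 0.2169] far [0.5569 0.3237 0.2164] axis [ 0.999   0.0429 -0.015 ] yaw 0.042966047540787235 pitch -0.014996223590495805 n [0.0124 0.0604 0.9981] len 0.07529077828694024 0.0505041993578544
scene 0.88 613 ctr [0.5728 0.3198 0.2173] far [0.6443 0.3191 0.2165] axis [ 0.9999 -0.0034 -0.0116] yaw -0.0034439325939176735 pitch -0.011614797090432446 n [0.0118 0.0657 0.9978] len 0.14297993617833066 0.054545731140758225
side 0.76 1965 ctr [0.5639 0.32   0.2171] far [0.6419 0.3214 0.2162] axis [ 0.9999  0.0112 -0.0115] yaw 0.011172056598448488 pitch -0.011509677468053718 n [0.0109 0.0549 0.9984] len 0.15612196721079966 0.05011025028842206
```

>>> jog_arm:
  targets:
    - [[0, 0.01, 0.04, 0, -1], [0.05, 0, 0, 0, -1], [0.05, 0, 0, 0, -1], [0, 0, 0, 0, -1]]

```text
time: 27.08
tcp_pos: [0.5313, 0.3195, 0.1414]
tcp_rot: [-0.012, 0.674, 0.008, 0.739]
force: [-0.3, 0.3, -0.9]
gripper_width: 0.549
```

```bash
python3 held.py | cut -c1-330; python3 - <<'E'
from h import *
np.set_printoptions(precision=4,suppress=True)
p=cap("side");q=cap("wrist");o=np.zeros((480,800,3),np.uint8)
o[:,:480]=cv2.resize(p["frame"][260:420,215:375],(480,480),interpolation=cv2.INTER_CUBIC)
o[:240,480:]=cv2.resize(q["frame"],(320,240));cv2.imwrite("pics/s5.png",o[...,::-1])
for k in("slope","easel"): print(k,[(round(d["score"],2),w(p,d["point"])) for d in spot_point(p,k)[:1]])
E
```

```text
[[ 0.0919 -0.0286  0.9954  0.5313]
 [-0.0039  0.9996  0.0291  0.3195]
 [-0.9958 -0.0065  0.0918  0.1414]] [-0.2827  0.3161 -0.9292] 0.5487764153592931
wrist 0.62 18897 ctr [0.5416 0.3197 0.1814] far [0.5793 0.3207 0.181 ] axis [ 0.9994  0.0321 -0.0116] yaw 0.03206625006204652 pitch -0.011643669355275721 n [0.0098 0.0567 0.9983] len 0.07555581150452281 0.050564033763180236
scene 0.76 596 ctr [0.594  0.3198 0.1835] far [0.6658 0.319  0.1831] axis [ 0.9999 -0.0096 -0.0049] yaw -0.009597358624256327 pitch -0.004875642527686135 n [0.0055 0.0646 0.9979] len 0.14353041661052957 0.048822067132736374
side 0.97 1802 ctr [0.5865 0.3225 0.1827] far [0.6633 0.3241 0.1821] axis [ 0.9999  0.0112 -0.0069] yaw 0.011217772693207324 pitch -0.006879934703511487 n [0.0063 0.0496 0.9987] len 0.153810319677608 0.05014694066209131
slope [(0.81, array([0.5804, 0.3252, 0.1069]))]
easel [(0.9, array([ 0.579 ,  0.3309, -0.0014]))]
```

View pics/s5.png

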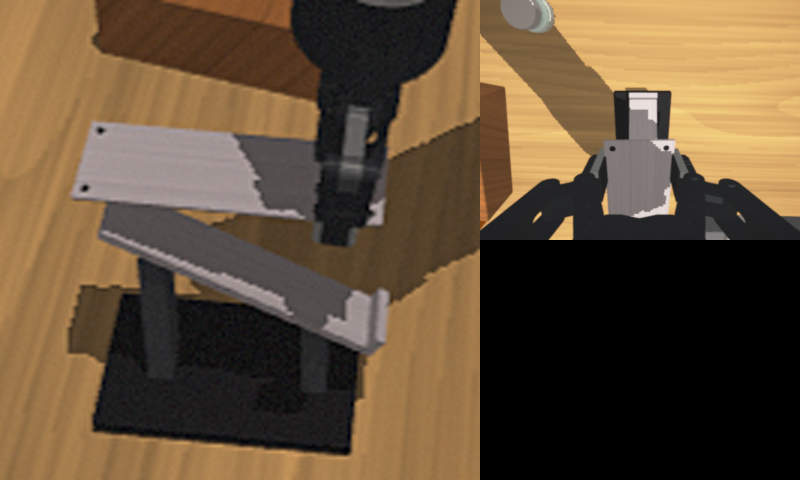

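The side crop shows the panel level just above the rib's top end and lined up; the wrist view shows the rib about 3 mm to +y. I'll correct that and lower it so the far end contacts and pivots in the grip.

>>> jog_arm:
  targets:
    - [[0, 0.011, -0.008, 0, -1], [0.04, 0, 0, 0, -1], [0.03, 0, 0, 0, -1], [0.03, 0, 0, 0, -1]]

```text
time: 28.08
tcp_pos: [0.5322, 0.3259, 0.1003]
tcp_rot: [-0.012, 0.673, 0.01, 0.74]
force: [-1.8, -0.5, 3.5]
gripper_width: 0.55
```

>>> jog_arm:
  targets:
    - [[0.03, 0, 0, 0, -1], [0.03, 0, 0, 0, -1], [0.03, 0, 0, 0, -1]]

```text
time: 28.45
tcp_pos: [0.5378, 0.3258, 0.063]
tcp_rot: [-0.011, 0.672, 0.01, 0.741]
force: [0.8, -0.4, 4.4]
gripper_width: 0.551
```

```bash
python3 held.py | cut -c1-400
```

```text
[[ 0.0977 -0.0298  0.9948  0.5378]
 [-0.0002  0.9996  0.03    0.3258]
 [-0.9952 -0.0031  0.0977  0.063 ]] [ 0.8139 -0.4242  4.403 ] 0.5505774637642649
wrist 0.64 19436 ctr [0.5404 0.3257 0.1061] far [0.5675 0.328  0.1175] axis [0.9179 0.0818 0.3882] yaw 0.08886495336666662 pitch 0.39871150165894564 n [-0.3932  0.0563  0.9177] len 0.059004345540369776 0.05233760865452573
scene 0.74 317 ctr [0.5957 0.3248 0.1299] far [0.6591 0.3258 0.1575] axis [0.917  0.016  0.3986] yaw 0.017410388665594197 pitch 0.4100258374546751 n [-0.3988  0.0632  0.9149] len 0.13828586890333672 0.04513029105308557
side 0.96 1714 ctr [0.604  0.3282 0.1327] far [0.6595 0.3313 0.1562] axis [0.9201 0.0376 0.3898] yaw 0.04081018554034718 pitch 0.4003892294213932 n [-0.3914  0.0542  0.9186] len 0.12082807169953924 0.04890926846761301
```

>>> jog_arm:
  targets:
    - [[0.025, 0, -0.006, 0, -1], [0.015, 0, -0.006, 0, -1], [0.005, 0, 0, 0, -1]]

```text
time: 29.12
tcp_pos: [0.5348, 0.3267, 0.0463]
tcp_rot: [-0.011, 0.671, 0.011, 0.741]
force: [-0.7, -0.5, 3.9]
gripper_width: 0.55
```

```bash
python3 held.py | cut -c1-400
```

```text
[[ 0.0992 -0.0306  0.9946  0.5348]
 [ 0.0017  0.9995  0.0306  0.3267]
 [-0.9951 -0.0013  0.0992  0.0463]] [-0.7454 -0.5073  3.9208] 0.5501463009931237
wrist 0.82 19211 ctr [0.5366 0.3265 0.0897] far [0.5616 0.3295 0.1035] axis [0.87   0.1131 0.4799] yaw 0.1292711038377513 pitch 0.5005360950992427 n [-0.4884  0.0645  0.8702] len 0.05735896307581376 0.052940665702197576
scene 0.62 217 ctr [0.5918 0.325  0.1211] far [0.656  0.3218 0.1573] axis [ 0.8708 -0.0285  0.4908] yaw -0.03274802038854335 pitch 0.512991262529893 n [-0.4884  0.0638  0.8703] len 0.14763973120940782 0.045070225210694995
side 0.77 1724 ctr [0.5972 0.3296 0.1228] far [0.6518 0.3313 0.1533] axis [0.8723 0.0174 0.4886] yaw 0.01992337936271697 pitch 0.5105347781255878 n [-0.4888  0.0596  0.8704] len 0.1251162221274264 0.04998882241744325
```

>>> jog_arm:
  targets:
    - [[0.006, 0, 0, 0, -1], [0.005, 0, 0, 0, -1]]

```text
time: 29.68
tcp_pos: [0.5357, 0.3269, 0.0442]
tcp_rot: [-0.01, 0.671, 0.011, 0.741]
force: [-15.2, -7.7, 33.3]
gripper_width: 0.554
```

>>> jog_arm:
  targets:
    - [[0.001, 0, 0, 0, -1], [0.001, 0, 0, 0, -1]]

```text
time: 29.92
tcp_pos: [0.5354, 0.3268, 0.0448]
tcp_rot: [-0.01, 0.671, 0.011, 0.741]
force: [-2.0, -0.4, 7.0]
gripper_width: 0.554
```

```bash
cat > seat.py <<'E'
from h import *
np.set_printoptions(precision=4,suppress=True)
O=np.array([.580,.3260,.108]);y=.024;ex=np.array([np.cos(y)*.866,np.sin(y)*.866,.5]);ey=np.array([-np.sin(y),np.cos(y),0]);ez=np.cross(ex,ey);F=np.c_[ex,ey,ez]
print(sensors.sense()["force"],sensors.sense()["gripper_width"])
for n in("scene","side","wrist"):
    p=cap(n);c=cloud(p)
    for d in trace(p,"panel_mid"):
        x=(c[d["region"]]-O)@F; x=x[(np.abs(x)<[.11,.05,.015]).all(1)]
        if len(x)<60: continue
        r=rect(x);A=np.c_[x[:,:2],np.ones(len(x))];k=np.linalg.lstsq(A,x[:,2],rcond=None)[0]
        print(n,len(x),"rect",r,"min",np.percentile(x,1,0),"max",np.percentile(x,99,0),"plane",k)
    print([w(p,d["point"])@F-O@F for d in spot_point(p,"panel_mid") if d["score"]>.4])
E
python3 seat.py
```

```text
[-1.9696 -0.3588  6.9863] 0.5536940681723143
scene 326 rect (array([0.0122, 0.0023]), array([0.1529, 0.0539]), np.float64(0.012216208082545865)) min [-0.0585 -0.0238  0.0013] max [0.0865 0.0272 0.0065] plane [-0.0008 -0.0664  0.0044]
[array([ 0.0055,  0.0005, -0.0003]), array([-0.2621, -0.3469,  0.0273])]
side 1912 rect (array([0.0225, 0.003 ]), array([0.1279, 0.0525]), np.float64(0.017555470520829175)) min [-0.0381 -0.022   0.0001] max [0.0847 0.0279 0.0068] plane [ 0.0006 -0.0684  0.0036]
[array([0.006 , 0.0033, 0.0035]), array([-0.2635, -0.3469,  0.0276])]
wrist 19757 rect (array([-0.0463,  0.0016]), array([0.0556, 0.0502]), np.float64(0.010656403994762087)) min [-0.0736 -0.0222  0.0018] max [-0.0205  0.0255  0.0069] plane [-0.001  -0.0726  0.0044]
[]
```

The panel is seated: x≈+5 mm, y≈+2 mm, along-slope angle ≈0, roll 0.068, held with force. I'll release.

>>> jog_arm:
  targets:
    - [[0, 0, 0, 0, -1], [0, 0, 0, 0, 0.2], [0, 0, 0, 0, 0.4], [0, 0, 0, 0, 0.7], [0, 0, 0, 0, 0.9], [0, 0, 0, 0, 0.9]]

```text
time: 31.12
tcp_pos: [0.5339, 0.3256, 0.0428]
tcp_rot: [-0.011, 0.673, 0.01, 0.74]
force: [0.7, -0.2, -0.1]
gripper_width: 0.949
```

```bash
python3 seat.py
```

```text
[ 0.7423 -0.1679 -0.1486] 0.9488301565687275
scene 501 rect (array([0.0083, 0.0026]), array([0.1613, 0.054 ]), np.float64(-0.0035772911342490943)) min [-0.0671 -0.0236 -0.0008] max [0.0866 0.0279 0.0043] plane [-0.0032  0.0113  0.003 ]
[array([ 0.0057,  0.0018, -0.0036]), array([-0.2611, -0.3482,  0.0255])]
side 1873 rect (array([0.0161, 0.0022]), array([0.1395, 0.0536]), np.float64(0.0037294268122629592)) min [-0.0406 -0.0225 -0.0005] max [0.0846 0.0277 0.0048] plane [-0.0009  0.0015  0.0024]
[array([0.0019, 0.0018, 0.0032]), array([-0.262 , -0.3472,  0.0273])]
wrist 19805 rect (array([-0.0475,  0.0016]), array([0.0542, 0.0504]), np.float64(0.00922617205668641)) min [-0.0741 -0.0229  0.0017] max [-0.0225  0.0261  0.0047] plane [-0.001   0.0022  0.0032]
[]
```

Flat and resting. I'll retreat upward.

>>> jog_arm:
  targets:
    - [[-0.04, 0, 0, 0, 0.9], [-0.08, 0, 0, 0, 0.9], [-0.1, 0, 0, 0, 0.9], [-0.1, 0, 0, 0, 0.9], [-0.1, 0, 0, 0, 0.9], [0, 0, 0, 0, 0.9], [0, 0, 0, 0, 0.9]]

```text
time: 32.45
tcp_pos: [0.5174, 0.3252, 0.2221]
tcp_rot: [-0.009, 0.671, 0.011, 0.741]
force: [0.7, -0.5, -1.3]
gripper_width: 0.954
```

```bash
python3 seat.py; python3 - <<'E'
from h import *
np.set_printoptions(precision=3,suppress=True)
p=cap("scene");save(p,"f.png")
for q in "heatsink_mid reel capacitor jar meter".split(): print(q,[(round(d["score"],2),w(p,d["point"])) for d in spot_point(p,q)[:2]])
E
```

```text
[ 0.6911 -0.5259 -1.3256] 0.9539482989499863
scene 541 rect (array([0.0039, 0.0018]), array([0.1685, 0.0555]), np.float64(0.005554349626861299)) min [-0.072  -0.0238 -0.0017] max [0.0865 0.028  0.0043] plane [-0.0018  0.0211  0.003 ]
[array([-0.259 , -0.3478,  0.0266]), array([0.0051, 0.0006, 0.0001])]
side 2323 rect (array([0.0051, 0.0021]), array([0.1617, 0.0532]), np.float64(0.011678515858458693)) min [-0.073  -0.0226 -0.0004] max [0.0848 0.0275 0.0049] plane [-0.0002  0.0027  0.0023]
[array([-0.2616, -0.3478,  0.0302]), array([0.0008, 0.0005, 0.0024])]
wrist 12627 rect (array([0.0053, 0.0019]), array([0.1601, 0.0501]), np.float64(0.010596216554126237)) min [-0.0728 -0.0224  0.0015] max [0.0834 0.0265 0.0049] plane [-0.0007  0.0028  0.0032]
[array([0.0047, 0.0033, 0.0023])]
heatsink_mid [(0.85, array([ 0.586, -0.314,  0.02 ])), (0.55, array([ 0.786, -0.009,  0.011]))]
reel [(0.77, array([ 0.648, -0.147,  0.069]))]
capacitor [(0.94, array([0.698, 0.054, 0.072]))]
jar [(0.9, array([ 0.415,  0.181, -0.001]))]
meter [(0.9, array([ 0.418, -0.18 , -0.   ]))]
```

View pics/f.png

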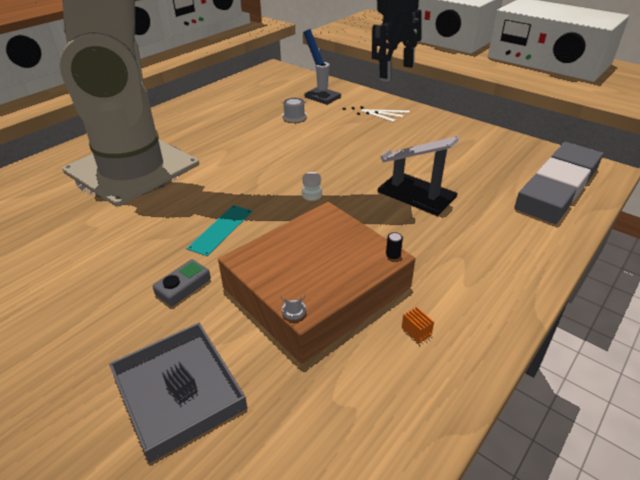

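The final view shows the panel flat on the stand at (420,150), the sink upright in the tray at (180,383) and nothing else moved. I'm handing the job in.

```bash
python3 -c "
from rig import bot; print(bot.close_job())"
```

```text
the job is handed in; nothing more can be done
None
```

The job is done and handed in; the interface reports no verdict, so these are my own last checks.

**What I did:**
- Moved the heat sink into the tray.
- Pressed the panel with shut fingers and slid it to about 47 mm overhang. That is a bit under a third of its length, but inside the 35–75 mm range.
- Gripped it by the overhanging end, let it pivot in the fingers onto the rib, released it and withdrew.

**Last checks, about 32 s on the clock:**
- **Panel:** about 5 mm up the slope and 2 mm off centre. It is flat and lengthwise to about 0.01 rad in the wrist and side views. The scene camera showed 0.02 rad across, still inside the 0.08 limit.
- **Heat sink:** upright on the tray floor near the middle.
- **Reel, capacitor, jar and meter:** within about 3 mm of where they started, which is the measuring noise.

**What disagreed or went wrong:**
- **Fingertips:** they sit about 23 mm short of the reported TCP, so my first grasp closed in the air above the heat sink. I corrected for this offset afterwards.
- **Tool tilt:** it drifted to about 0.1 rad over the run, and the panel turned about 0.1 rad while sliding. I corrected for the panel's turn at the grip.
- **Forces:** one press on the panel briefly reached about 57 N at the wrist, before I eased it off.

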